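Erect a stiff carton round an ink bottle

ROBOT

A 6-joint arm with a two-finger parallel gripper is mounted at the origin on a cart in front of the work surface, level with it; the furniture and walls round the work are solid. World frame = base frame: x ahead of the robot, y to its left, z up, the work surface at z = 0. Lengths are in mm, angles in rad, forces in N, time in s.
With the tool pointing down it reaches from about 300 to 1000 mm from the base axis. Payload 5.1 kg.
Tool frame: the origin (TCP) lies between the finger pads; the fingertips stand 14 mm ahead of it and the grasp point (between the pads) lies 5 mm behind it (tip_reach is the distance from the TCP to the fingertips, in mm); z points along the fingers, y is the line along which they close (so a half turn about z gives the same grasp; the last joint's range is limited). The gripper opens to 95 mm and grips with 3 to 60 N. Pads are 20 mm wide; open, the fingers measure 119 mm over their backs; the gripper's body (75 mm by 180 mm) begins 59 mm behind the grasp point.
Start: joints at [-1.354, 0.124, 1.65, -0, 1.367, -0.083], TCP at [191.931, -621.005, 228.656] pointing down, gripper open.
Joint ranges: [-2.61, 2.61], [-1.02, 2.33], [0.03, 2.71], [-1.35, 4.49], [0.32, 2.68], [-2.91, 2.91]. Speed limits (rad/s): [2.57, 2.57, 3.14, 3.14, 3.14, 3.14].

INTERFACE

Orientations are given as a 3x3 rotation matrix whose columns are the frame's x, y, z axes.
In Python, from plant import get_state, read_camera, camera_model, job_done, tip_reach gives the robot as it stands.
- The arm moves only by the shell command python3 -m creep 'ROWS' [FORCE]. ROWS is JSON, a list that holds one entry, the list of rows, each a list of 7 numbers: the shift along the tool's x, y, z in units of 0.1 m (1.0 is 0.1 m), then the turn, a rotation vector about the tool's x, y, z in units of 180 degrees (1.0 is 180 degrees), then the finger opening in mm, from 0 to 95.1. In form: [[[dx, dy, dz, rx, ry, rz, hand], ...]]. A call has 1 to 10 rows; each row is the pose to reach, as a shift and turn from the pose commanded when the call began, along the tool's axes at that moment, turning the shorter way round; what a row does not reach only later rows make up. A row lasts 1/8 s, in which the tool goes at most 62.5 mm and 10.7 degrees, less where a joint would pass 70% of its speed; a pose out of reach is approached as far as the arm can. A call with a number of a shift or a turn outside -1 to 1 is refused whole. A call with a gripper value outside its range is refused whole. The fingers move at their own pace and stop on an object; FORCE is the grip in N (left out, the last holds). Time passes only in rows, so rows that repeat a pose let the fingers close. It gives the time, the measured TCP pose, the force, the opening and the grip force at its end, in the units of the state.
- get_state(): the state, without advancing time (a new reading comes with each control period).
- read_camera(name): name is "scene" or "top"; returns the picture (400x640x3 uint8, red, green, blue); there is no depth.
- camera_model(name): a dict with "mtx" (3x3 intrinsics, pixels), "dist" ([k1, k2, p1, p2, k3] as OpenCV has them; the pictures are not rectified), "xyz" and "orientation" of the camera in the world. Camera axes: x right, y down, z forward; pixel columns grow to the right and rows downward; lengths in mm; the calibration is good to about 2 mm. A picture is of the moment at which its call begins. camera_model takes no time and is no camera call.
- job_done(): hands the job in; it is judged then, once.
The state is a dict: "time_s": time; "joint_positions": joint angles; "joint_velocities": joint speeds; "tau": joint torques, N m; "ee_pos": TCP position; "ee_rot": TCP orientation; "force": force on the tool from outside, world axes, zero at the start; "wrist_torque": the same for the moment, N m; "grip_width": opening from 0.0 (shut) to 1.0 (fully open); "grasp_force": force on a finger pad.
Only numpy, scipy, OpenCV 4.12 (cv2) and the standard library are available. Lean on these libraries where they do the work, as an engineer would, in place of code of your own. Each camera call takes 0.05 s, during which the arm holds its last target. There are 200 camera calls.

TASK

Make up the small cardboard carton that is stuck to the desk, round the little ink bottle standing on its base: fold all four of its walls to stand straight up, square to the base. Two walls still lie outward and two are folded in too far. Keep the ink bottle standing in the carton, and do not shift or knock over the things that stand about it.

Things in the scene. Friction and masses are not known exactly. Their poses are not given: they have to be found in the camera images.
- carton: Plain stiff cardboard carton, base 100 (x) x 150 (y) x 3 mm stuck to the desk, yaw within 0.7 rad; origin: centre of the base's underside, z up. Four walls 48 mm high, 3 mm thick, hinged on the base's edges: near (-x), far (+x), left (+y), right (-y), each about as wide as its edge. The walls never touch one another, at any angle.
- near_wall (a joint): Hinge of the near wall, 146 mm wide: 0 = flat outward, 1.571 = upright, stop at 2.8 (leaning in). Crease at x = -0.050, z = 0.003 in the carton frame; when upright, its inner face is right above the crease, its outer face 3 mm farther out. Stiff crease (0.05 N m): stays where left, no spring-back. At the start it leans outward, 0.55 to 1.0 rad up from flat.
- far_wall (a joint): Hinge of the far wall, 146 mm wide: 0 = flat outward, 1.571 = upright, stop at 2.8 (leaning in). Crease at x = +0.050, z = 0.003 in the carton frame; when upright, its inner face is right above the crease, its outer face 3 mm farther out. Stiff crease (0.05 N m): stays where left, no spring-back. At the start it leans outward, 0.55 to 1.0 rad up from flat.
- left_wall (a joint): Hinge of the left wall, 94 mm wide: 0 = flat outward, 1.571 = upright, stop at 2.8 (leaning in). Crease at y = +0.075, z = 0.003 in the carton frame; when upright, its inner face is right above the crease, its outer face 3 mm farther out. Stiff crease (0.05 N m): stays where left, no spring-back. At the start it is folded too far, leaning in over the base, at 2.15 to 2.45 rad.
- right_wall (a joint): Hinge of the right wall, 94 mm wide: 0 = flat outward, 1.571 = upright, stop at 2.8 (leaning in). Crease at y = -0.075, z = 0.003 in the carton frame; when upright, its inner face is right above the crease, its outer face 3 mm farther out. Stiff crease (0.05 N m): stays where left, no spring-back. At the start it is folded too far, leaning in over the base, at 2.15 to 2.45 rad.
- near_wall_edge (a point): Middle of the free edge of the near wall, 48 mm from its crease, mid thickness.
- far_wall_edge (a point): Middle of the free edge of the far wall, 48 mm from its crease, mid thickness.
- left_wall_edge (a point): Middle of the free edge of the left wall, 48 mm from its crease, mid thickness.
- right_wall_edge (a point): Middle of the free edge of the right wall, 48 mm from its crease, mid thickness.
- ink_bottle: Small round ink bottle of amber glass with a black cap, 28 mm across, 44 mm tall, standing loose on the carton's base within 12 mm (x) and 20 mm (y) of its centre at the start; origin at the centre of its underside. Light, easily tipped.
- candle_2: Bystander: candle stub in a metal cup, the same as the other. Stands loose on the desk within 0.22 m of the carton's centre; origin at the centre of its underside. Leave it alone.
- candle: Bystander: candle stub in a metal cup, 38 mm across, 15 mm tall. Stands loose on the desk within 0.22 m of the carton's centre; origin at the centre of its underside. Leave it alone.
- match_box: Bystander: small flat box, 30 (x) x 46 (y) x 15 mm. Stands loose on the desk within 0.22 m of the carton's centre; origin at the centre of its underside. Leave it alone.
- eraser: Bystander: eraser in a sleeve, 19 (x) x 42 (y) x 12 mm. Stands loose on the desk within 0.22 m of the carton's centre; origin at the centre of its underside. Leave it alone.
- food_tin: Bystander: closed food tin, 75 mm across, 58 mm tall, off one of the carton's narrow ends. Stands loose on the desk within 0.22 m of the carton's centre; origin at the centre of its underside. Leave it alone.
- tape_roll: Bystander: roll of parcel tape lying flat, 92 mm across, 48 mm tall, off one of the carton's narrow ends. Stands loose on the desk within 0.22 m of the carton's centre; origin at the centre of its underside. Leave it alone.

How it is judged:
By the outcome, as a careful person would: the job done as asked, in the order asked, and still so for the second after the job is handed in, with the robot touching nothing.
It also fails if it takes over 61 s, if anything falls off the work surface, if the arm or the gripper's body presses on something with over 40 N, if the wrist force passes 120 N, or if a joint passes its speed limit or range.

## Working session

There is one attempt and no reset: what is moved stays moved. The work goes in short steps, Python scripts to look and compute and a shell command to move; the robot and the scene stay as the last step left them, time stands still between calls to the robot, and variables do not carry over. Pictures are saved under pics/ and viewed, at most 10 in all, crops included, and the job is handed in when it is done.

```bash
mkdir -p pics; ls; python3 - <<'E'
from plant import *
import cv2
for n in("scene","top"):
    cv2.imwrite(f"pics/{n}0.png",read_camera(n)[:,:,::-1]); m=camera_model(n); print(n,m)
print(get_state(),tip_reach)
E
```

```text
pics
scene {'mtx': array([[399.18773838,   0.        , 313.86033836],
       [  0.        , 399.18773838, 198.57065546],
       [  0.        ,   0.        ,   1.        ]]), 'dist': array([0.00984646, 0.        , 0.        , 0.        , 0.        ]), 'xyz': array([  59.4944332 , -484.7178088 ,  501.46898692]), 'orientation': array([[ 0.72433905, -0.34955884,  0.59425715],
       [-0.68901834, -0.39730577,  0.60613683],
       [ 0.02422131, -0.84850265, -0.52863653]])}
top {'mtx': array([[409.80691396,   0.        , 319.08812534],
       [  0.        , 409.80691396, 203.08905524],
       [  0.        ,   0.        ,   1.        ]]), 'dist': array([-0.05469455,  0.        ,  0.        ,  0.        ,  0.        ]), 'xyz': array([ 371.53502807,   38.52498327, 1018.04362126]), 'orientation': array([[-7.67317084e-03, -9.85520620e-01,  1.69381907e-01],
       [-9.99968689e-01,  7.89000617e-03,  6.07108442e-04],
       [-1.93474218e-03, -1.69371945e-01, -9.85550304e-01]])}
{'time_s': 0.1, 'joint_positions': array([-1.35358106e+00,  1.24481175e-01,  1.65153827e+00, -6.13307442e-06,
        1.36748240e+00, -8.26143960e-02]), 'joint_velocities': array([ 0.00051267, -0.0016628 , -0.00180278,  0.00093232, -0.00259185,
        0.00105964]), 'tau': array([ 3.86903466e-04, -4.18881762e+01, -3.61096358e+01,  7.77509529e-02,
        4.61406028e-02, -6.78399988e-05]), 'ee_pos': array([ 191.82473747, -620.47268804,  227.48272561]), 'ee_rot': array([[ 9.55386478e-01,  2.95358262e-01, -4.17315582e-04],
       [ 2.95358518e-01, -9.55384674e-01,  1.86302409e-03],
       [ 1.51562646e-04, -1.90316574e-03, -9.99998177e-01]]), 'force': array([-0.10218841,  0.20764319,  0.17512442]), 'wrist_torque': array([0.00250604, 0.02111815, 0.07148549]), 'grasp_force': 0.0, 'grip_width': 1.0006534230543962} 14.0
```

View pics/scene0.png

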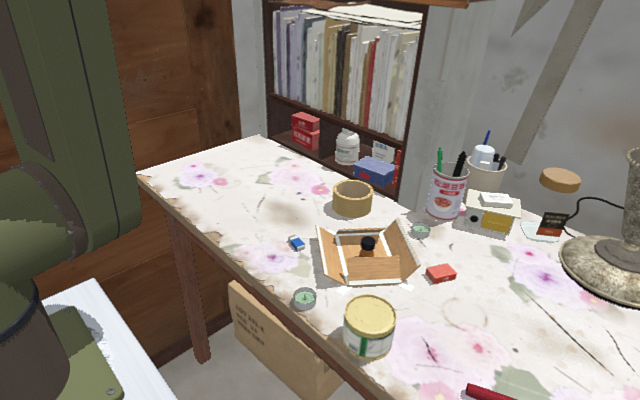

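View pics/top0.png

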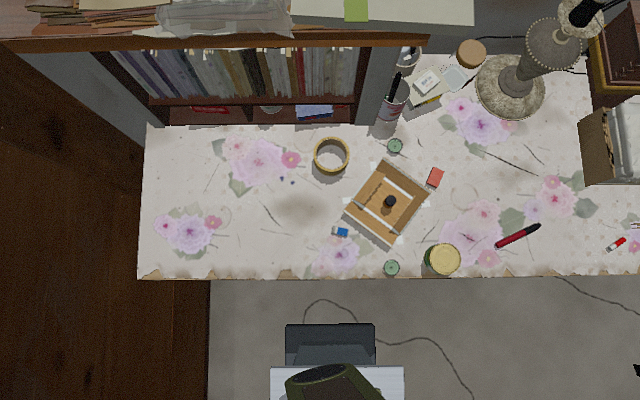

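The carton is at about (388,203) in the top view and (368,250) in the scene view. The tape lies off its upper-left end at (331,155), the tin off its lower-right end at (443,260), and the bottle cap is at (390,201). Next I'll enlarge both views.

```bash
python3 - <<'E'
import cv2,numpy as np
a=cv2.imread("pics/top0.png")[120:285,300:480]; b=cv2.imread("pics/scene0.png")[170:360,280:470]
cv2.imwrite("pics/c0.png",cv2.resize(a,None,fx=3.6,fy=3.6,interpolation=cv2.INTER_CUBIC))
cv2.imwrite("pics/c1.png",cv2.resize(b,None,fx=3.1,fy=3.1,interpolation=cv2.INTER_CUBIC))
E
```

```text
(no output)
```

View pics/c0.png

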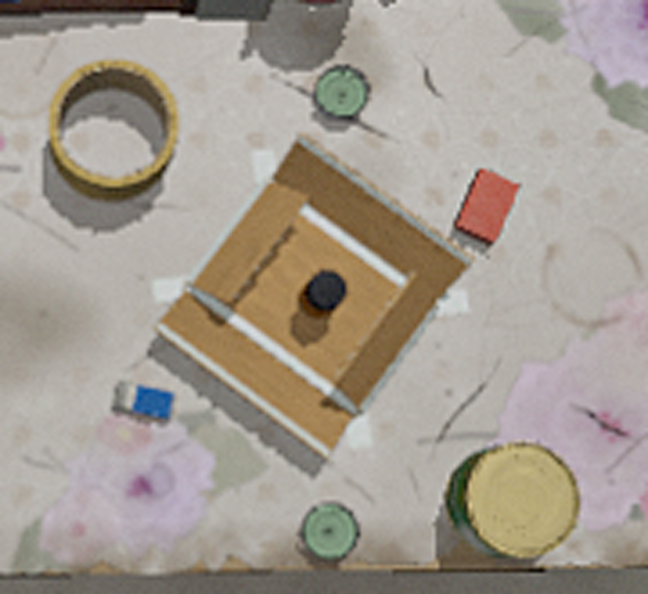

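View pics/c1.png

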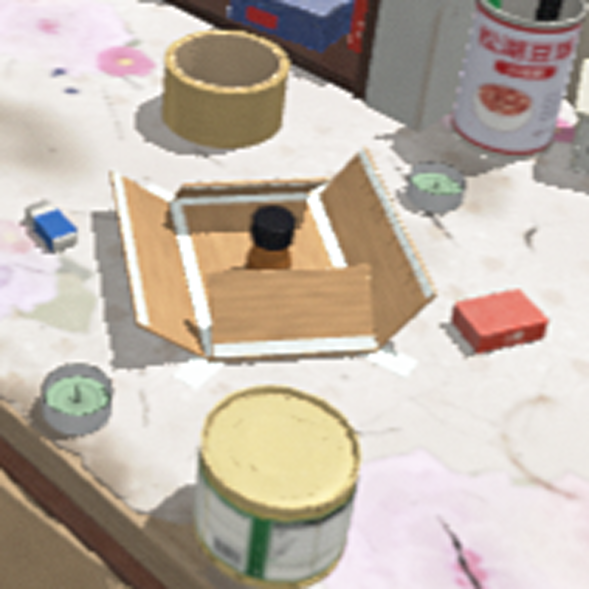

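The enlarged views agree.
- Near wall (lower left in top): free edge (158,328)-(325,455) in the top crop, (113,175)-(142,325) in the scene crop.
- Far wall: free edge (302,140)-(468,262) in top, (362,152)-(434,297) in scene.
- Left and right walls lean inward, and the bottle is near the centre.

Now I'll triangulate these points.

```bash
cat > h.py <<'E'
import numpy as np,cv2
from plant import camera_model
def ray(n,p):
    m=camera_model(n); q=cv2.undistortPoints(np.array([[p]],float),m["mtx"],m["dist"])[0,0]
    d=m["orientation"]@np.array([q[0],q[1],1]); return m["xyz"],d/np.linalg.norm(d)
def onz(n,p,z):
    o,d=ray(n,p); return o+d*(z-o[2])/d[2]
def tri(pt,ps):
    o1,d1=ray("top",pt);o2,d2=ray("scene",ps)
    t=np.linalg.lstsq(np.c_[d1,-d2],o2-o1,rcond=None)[0]
    a,b=o1+d1*t[0],o2+d2*t[1]; return (a+b)/2,np.linalg.norm(a-b)
def T(x,y): return (300+(x+.5)/3.6-.5,120+(y+.5)/3.6-.5)
def S(x,y): return (280+(x+.5)/3.1-.5,170+(y+.5)/3.1-.5)
def proj(n,P):
    m=camera_model(n);R=m["orientation"].T
    return cv2.projectPoints(np.atleast_2d(P).astype(float),cv2.Rodrigues(R)[0],-R@m["xyz"],m["mtx"],m["dist"])[0][:,0]
E
python3 - <<'E'
from h import *
np.set_printoptions(precision=1,suppress=True)
L={"nearL":((158,328),(113,175)),"nearR":((325,455),(142,325)),"farL":((302,140),(362,152)),"farR":((468,262),(434,297)),
"crNL":((188,288),(175,203)),"crNR":((359,411),(207,352)),
"rightFreeNear":((325,403),(208,275)),"rightFreeFar":((411,275),(370,268)),
"cap":((326,289),(273,217)),"tin":((522,500),(280,435)),"cand_near":((330,530),(76,397)),"cand_far":((341,92),(436,184)),"match":((490,204),(497,312)),"tape":((114,128),(228,65)),"eraser":((143,402),(52,226))}
for k,(a,b) in L.items(): print(k,*tri(T(*a),S(*b)))
for p in[(263,165),(170,290),(455,303),(360,432)]: print("patch",onz("top",T(*p),0))
for p in[(190,372),(395,365)]: print("patchS",onz("scene",S(*p),0))
E
```

```text
nearL [522.5 -20.7  27.8] 0.7192732144118572
nearR [ 436.4 -132.1   26.4] 2.8954864712056745
farL [ 651.2 -122.    39.1] 2.3501574561214276
farR [ 566.1 -233.6   36.8] 4.611603987907796
crNL [555.8 -44.7   1.4] 3.6307961204769326
crNR [ 466.1 -158.7    6.4] 1.392676362478364
rightFreeNear [ 475.2 -135.6   41.4] 16.908120003880786
rightFreeFar [ 557.9 -194.5   37.9] 6.2108237757257685
cap [ 545.8 -133.3   46.3] 2.2591536790671793
tin [ 403.9 -253.4   61.1] 3.401783614482355
cand_near [ 385.6 -135.8    9. ] 0.08858764678969423
cand_far [ 694.6 -155.9   10.4] 2.4256331799654496
match [ 609.9 -255.4   14.4] 1.054215208883884
tape [660.3   6.4  44.4] 5.248625247638141
eraser [475.7 -11.6   4.7] 3.5206959004186125
patch [643.3 -99.    0. ]
patch [553.4 -31.    0. ]
patch [ 542.5 -231.2    0. ]
patch [ 452.6 -160.5    0. ]
patchS [ 451.8 -158.4    0. ]
patchS [ 542.6 -233.1    0. ]
```

```bash
python3 - <<'E'
from h import *
im=cv2.imread("pics/top0.png"); c0=np.array([550,-131]);yaw=-.655
c,s=np.cos(yaw),np.sin(yaw);X=np.array([c,s]);Y=np.array([-s,c])
def prof(n,im,fix,rng,axis,z):
    P=[np.r_[c0+(X*r+Y*fix if axis=='x' else X*fix+Y*r),z] for r in rng]
    uv=proj(n,P).astype(np.float32)
    v=cv2.remap(im,uv[:,0][None],uv[:,1][None],cv2.INTER_CUBIC)[0].astype(int)
    return v[:,0]  # blue: white strips are high, cardboard low
sc=cv2.imread("pics/scene0.png")
for n,i in(("top",im),("scene",sc)):
  print(n)
  for f in(-35,-25,25,35):
    for r in(range(-66,-40,2),range(40,66,2)):
        print("y",f,"x",r.start,*prof(n,i,f,r,'x',3))
for f in(-25,0,25):
    for r in(range(-86,-60,2),range(60,86,2)):
        print("x",f,"y",r.start,*prof("top",im,f,r,'y',3))
E
```

```text
top
y -35 x -66 85 79 81 85 80 76 109 180 213 216 182 122 74
y -35 x 40 137 196 218 208 163 80 52 57 59 56 62 61 63
y -25 x -66 84 84 84 84 84 71 93 162 212 215 189 127 80
y -25 x 40 127 204 215 208 160 82 48 59 62 64 67 63 63
y 25 x -66 84 80 80 78 73 63 76 153 212 220 204 140 81
y 25 x 40 114 185 221 219 184 98 57 60 68 58 56 60 61
y 35 x -66 77 79 88 87 79 62 78 171 206 206 185 116 77
y 35 x 40 123 190 218 218 178 98 47 60 63 59 58 59 62
scene
y -35 x -66 130 127 127 127 127 127 117 145 248 255 255 242 137
y -35 x 40 106 104 105 107 107 104 108 109 106 99 96 94 96
y -25 x -66 129 126 127 128 125 119 113 132 255 255 255 240 156
y -25 x 40 112 110 110 112 110 109 110 111 112 108 97 91 93
y 25 x -66 127 126 121 118 118 119 109 119 240 255 255 255 186
y 25 x 40 122 180 249 255 255 236 140 77 86 92 93 92 91
y 35 x -66 122 121 119 117 118 115 113 142 255 252 249 237 155
y 35 x 40 133 189 255 255 255 228 109 79 90 95 94 92 92
x -25 y -86 173 171 174 176 164 151 153 114 54 61 62 65 62
x -25 y 60 80 81 82 79 78 81 145 183 189 175 170 170 169
x 0 y -86 177 175 174 176 170 152 143 106 60 56 58 58 61
x 0 y 60 86 81 83 82 80 84 142 187 189 180 173 176 178
x 25 y -86 176 177 180 183 169 151 161 106 48 57 58 65 68
x 25 y 60 83 85 78 78 67 83 149 192 191 181 176 176 180
```

```bash
for i in 1 2 3 4 5 6; do python3 -m creep '[[[0.47,-0.32,0.05,0,0,0,85],[0.94,-0.64,0.1,0,0,0,85]]]'|tail -c 300; done
python3 -m creep '[[[0,0,0,0,0,0.06,85],[0,0,0,0,0,0.12,85],[0,0,0,0,0,0.18,85],[0,0,0,0,0,0.24,85],[0,0,0,0,0,0.3,85],[0,0,0,0,0,0.304,85],[0,0,0,0,0,0.304,85]]]'
cat > st.py <<'E'
import sys
from h import *
from plant import get_state
# args: target in carton frame x,y (mm), z, tool-x yaw ; prints shift rows in tool axes
C=np.array([549.1,-130.3]);yaw=-.655;c,s=np.cos(yaw),np.sin(yaw)
st=get_state();p=st["ee_pos"];R=st["ee_rot"]
d=p[:2]-C;print("t",st["time_s"],"carton xy",np.round([d@[c,s],d@[-s,c]],1),"z",round(p[2],1),"toolx yaw",np.round(np.arctan2(R[1,0],R[0,0]),4),"tilt",np.round(R[:2,2],4),"F",np.round(st["force"],1),"w",st["grip_width"],"gf",st["grasp_force"],"q",np.round(st["joint_positions"],2))
if len(sys.argv)>1:
    x,y,z=map(float,sys.argv[1:4]);g=np.r_[C+x*np.array([c,s])+y*np.array([-s,c]),z]
    print("shift",np.round(R.T@(g-p)/100,3))
E
python3 st.py 30 76.5 27
```

```text
time_s: 0.35
ee_pos: [263.1, -531.0, 217.8]
ee_rot: [[0.956, 0.294, -0.0], [0.294, -0.956, 0.001], [0.0, -0.001, -1.0]]
force: [0.3, -0.9, -0.1]
grip_width: 0.898
grasp_force: 0.0
time_s: 0.6
ee_pos: [334.4, -441.5, 208.0]
ee_rot: [[0.956, 0.295, -0.0], [0.295, -0.956, 0.001], [-0.0, -0.001, -1.0]]
force: [-0.2, -0.6, 0.5]
grip_width: 0.892
grasp_force: 0.0
time_s: 0.85
ee_pos: [405.3, -352.5, 198.1]
ee_rot: [[0.955, 0.295, -0.0], [0.295, -0.955, 0.0], [-0.0, -0.0, -1.0]]
force: [0.5, -0.1, -0.2]
grip_width: 0.893
grasp_force: 0.0
time_s: 1.1
ee_pos: [476.2, -263.6, 188.2]
ee_rot: [[0.955, 0.295, -0.0], [0.295, -0.955, 0.0], [-0.0, -0.0, -1.0]]
force: [0.9, -0.4, 0.4]
grip_width: 0.899
grasp_force: 0.0
time_s: 1.35
ee_pos: [547.1, -174.7, 178.1]
ee_rot: [[0.955, 0.295, -0.0], [0.295, -0.955, 0.0], [-0.0, -0.0, -1.0]]
force: [0.8, -0.4, -0.3]
grip_width: 0.895
grasp_force: 0.0
time_s: 1.6
ee_pos: [618.1, -85.9, 168.0]
ee_rot: [[0.955, 0.295, -0.001], [0.295, -0.955, -0.0], [-0.001, -0.0, -1.0]]
force: [0.4, -1.6, -0.0]
grip_width: 0.891
grasp_force: 0.0
time_s: 2.48
ee_pos: [617.2, -87.5, 168.3]
ee_rot: [[0.794, -0.607, -0.001], [-0.607, -0.794, 0.0], [-0.001, 0.0, -1.0]]
force: [-0.2, 0.3, -0.9]
grip_width: 0.892
grasp_force: 0.0
t 2.475 carton xy [27.9 75.4] z 168.3 toolx yaw -0.6529 tilt [-0.0006  0.0002] F [-0.2  0.3 -0.9] w 0.8918037353887255 gf 0.0 q [-0.23  0.11  1.77  0.    1.26  2.  ]
shift [ 0.022 -0.011  1.413]
```

```bash
python3 -m creep '[[[0.022,-0.011,0.5,0,0,0,85],[0.022,-0.011,0.8,0,0,0,85],[0.022,-0.011,0.8,0,0,0,85]]]' 8|grep force
python3 -m creep '[[[0,0,0.2,0,0,0,85],[0,0,0.4,0,0,0,85],[0,0,0.61,0,0,0,85],[0,0,0.61,0,0,0,85]]]'|grep force
python3 st.py 30 76.5 27
python3 - <<'E'
from plant import *;import cv2,numpy as np
a=read_camera("top")[120:285,300:480,::-1];b=read_camera("scene")[170:360,280:470,::-1]
r=lambda i:cv2.resize(i,(400,400),interpolation=cv2.INTER_CUBIC)
cv2.imwrite("pics/d1.png",np.hstack([r(a),r(b)]))
E
```

```text
force: [0.0, 0.8, -0.4]
grasp_force: 0.0
force: [-0.3, 0.7, 0.3]
grasp_force: 0.0
t 3.35 carton xy [28.4 75.7] z 24.7 toolx yaw -0.6551 tilt [-0.005   0.0012] F [-0.3  0.7  0.3] w 0.8930619357033214 gf 0.0 q [-0.23  0.27  1.85 -0.    1.03  2.  ]
shift [ 0.016 -0.008 -0.023]
```

View pics/d1.png

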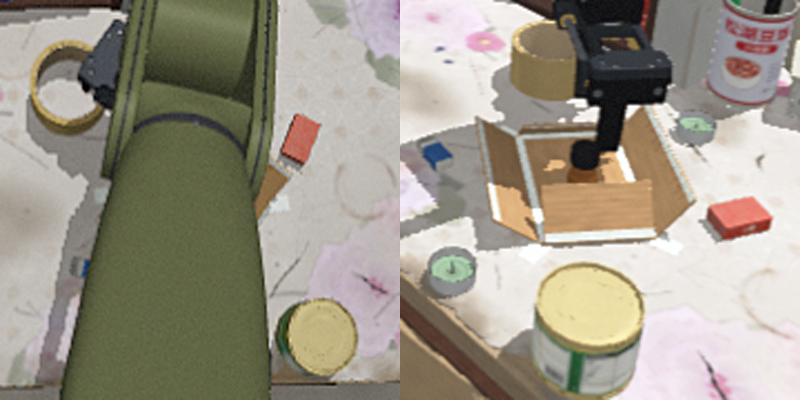

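The inner finger stands clear behind the bottle, whose cap is at about (585,155) in the right-hand half. Tape and tin are untouched. Closing now.

```bash
python3 -m creep '[[[0,0,0,0,0,0,60],[0,0,0,0,0,0,40],[0,0,0,0,0,0,25],[0,0,0,0,0,0,15],[0,0,0,0,0,0,8],[0,0,0,0,0,0,2],[0,0,0,0,0,0,2],[0,0,0,0,0,0,2]]]' 8|egrep 'force|grip'; python3 st.py
```

```text
force: [-1.1, -1.4, 0.8]
grip_width: 0.107
grasp_force: 0.6
t 4.45 carton xy [30.1 76.7] z 27.4 toolx yaw -0.6552 tilt [-0.0003  0.0003] F [-1.1 -1.4  0.8] w 0.1069101541822528 gf 0.5838536679584649 q [-0.23  0.27  1.84  0.    1.03  2.  ]
```

```bash
python3 -m creep '[[[0,0,0,0,0,0,0],[0,0,0,0,0,0,0],[0,0,0,0,0,0,0],[0,0,0,0,0,0,0]]]' 15|egrep 'force|grip'; python3 st.py
```

```text
force: [-3.3, -3.8, 2.5]
grip_width: 0.034
grasp_force: 15.0
t 4.95 carton xy [30.1 76. ] z 27.5 toolx yaw -0.6552 tilt [-0.0013 -0.0005] F [-3.3 -3.8  2.5] w 0.03388103757064527 gf 14.993990510702133 q [-0.23  0.27  1.84 -0.    1.03  2.  ]
```

```bash
python3 -m creep '[[[0,0,0,0,0,0,20],[0,0,0,0,0,0,40],[0,0,-0.3,0,0,0,60],[0,0,-0.8,0,0,0,85],[0,0.5,-0.8,0,0,0,85],[0,1,-0.8,0,0,0,85]]]' 8|egrep 'force|grip'
python3 -m creep '[[[0,0.53,0,0,0,0,85],[0,0.53,0,0,0,0,85],[0,0.53,0.3,0,0,0,85],[0,0.53,0.55,0,0,0,85],[0,0.53,0.8,0,0,0,85],[0,0.53,0.8,0,0,0,85]]]'|egrep 'force|grip'; python3 st.py 30 -76.5 27
```

```text
force: [0.5, -0.6, 0.3]
grip_width: 0.608
grasp_force: 0.0
force: [-0.1, 0.0, -0.1]
grip_width: 0.894
grasp_force: 0.0
t 6.45 carton xy [ 28.4 -75.6] z 25.4 toolx yaw -0.6543 tilt [-0.0037  0.0027] F [-0.1  0.  -0.1] w 0.893968814060546 gf 0.0 q [-0.47  0.16  1.98  0.    1.01  1.75]
shift [ 0.016  0.01  -0.016]
```

```bash
python3 -m creep '[[[0,0,0,0,0,0,60],[0,0,0,0,0,0,40],[0,0,0,0,0,0,25],[0,0,0,0,0,0,15],[0,0,0,0,0,0,8],[0,0,0,0,0,0,2],[0,0,0,0,0,0,2],[0,0,0,0,0,0,2]]]' 8|egrep 'force|grip';  python3 -m creep '[[[0,0,0,0,0,0,0],[0,0,0,0,0,0,0],[0,0,0,0,0,0,0],[0,0,0,0,0,0,0]]]' 15|egrep 'force|grip'; python3 st.py
```

```text
force: [1.1, 0.7, 1.5]
grip_width: 0.107
grasp_force: 0.6
force: [-2.2, -2.8, -0.4]
grip_width: 0.035
grasp_force: 15.0
t 7.95 carton xy [ 29.9 -77.1] z 27.3 toolx yaw -0.6551 tilt [-0.0014 -0.0004] F [-2.2 -2.8 -0.4] w 0.03487297211823849 gf 14.995238184928894 q [-0.47  0.15  1.98 -0.    1.01  1.75]
```

```bash
python3 -m creep '[[[0,0,0,0,0,0,20],[0,0,0,0,0,0,40],[0,0,-0.3,0,0,0,60],[0,0,-0.8,0,0,0,95],[-0.4,-0.16,-0.8,0,0,0,95],[-0.81,-0.32,-0.8,0,0,0,95],[-0.81,-0.32,-0.8,0,0,0,95]]]' 8|egrep 'force|grip'
python3 -m creep '[[[0,0,0,0,0,-0.06,95],[0,0,0,0,0,-0.12,95],[0,0,0,0,0,-0.18,95],[0,0,0,0,0,-0.24,95],[0,0,0,0,0,-0.3,95],[0,0,0,0,0,-0.36,95],[0,0,0,0,0,-0.42,95],[0,0,0,0,0,-0.48,95],[0,0,0,0,0,-0.5,95],[0,0,0,0,0,-0.5,95]]]'|egrep 'force|grip'; python3 st.py -51.5 -45 27
```

```text
force: [0.0, -0.5, -0.3]
grip_width: 0.71
grasp_force: 0.0
force: [-0.2, 0.5, -0.9]
grip_width: 1.002
grasp_force: 0.0
t 10.075 carton xy [-49.8 -44.5] z 107.9 toolx yaw 0.9143 tilt [ 0.0008 -0.0002] F [-0.2  0.5 -0.9] w 1.0017819970350903 gf 0.0 q [-0.38 -0.1   2.09  0.    1.15  0.28]
shift [-0.006 -0.018  0.809]
```

```bash
python3 -m creep '[[[-0.005,-0.018,0.3,0,0,0,95],[-0.005,-0.018,0.55,0,0,0,95],[-0.005,-0.018,0.81,0,0,0,95],[-0.005,-0.018,0.81,0,0,0,95]]]'|egrep 'force|grip'; python3 st.py -51.5 -45 27
python3 - <<'E'
from plant import *;import cv2,numpy as np
b=read_camera("scene")[170:360,280:470,::-1]
cv2.imwrite("pics/d2.png",cv2.resize(b,(560,560),interpolation=cv2.INTER_CUBIC))
E
```

```text
force: [0.1, -0.7, 0.9]
grip_width: 0.999
grasp_force: 0.0
t 10.575 carton xy [-54.  -45.5] z 24.6 toolx yaw 0.9144 tilt [-0.0043  0.0017] F [ 0.1 -0.7  0.9] w 0.9992685385728031 gf 0.0 q [-0.38  0.01  2.14  0.    0.99  0.28]
shift [ 0.005  0.025 -0.024]
```

View pics/d2.png

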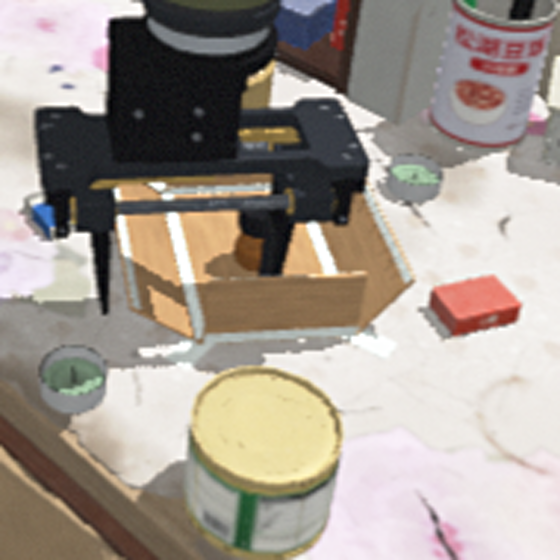

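The outer finger at (105,300) is beyond the near wall's edge. The inner finger at (272,265) is in front of the bottle and clear of it. Left and right walls are upright. Closing.

```bash
python3 -m creep '[[[0,0,0,0,0,0,70],[0,0,0,0,0,0,50],[0,0,0,0,0,0,35],[0,0,0,0,0,0,25],[0,0,0,0,0,0,15],[0,0,0,0,0,0,8],[0,0,0,0,0,0,2],[0,0,0,0,0,0,2],[0,0,0,0,0,0,2]]]' 8|egrep 'force|grip';  python3 -m creep '[[[0,0,0,0,0,0,0],[0,0,0,0,0,0,0],[0,0,0,0,0,0,0],[0,0,0,0,0,0,0]]]' 15|egrep 'force|grip'; python3 st.py
```

```text
force: [-11.3, 10.1, 10.4]
grip_width: 0.705
grasp_force: 8.0
force: [-22.0, 19.3, 17.3]
grip_width: 0.586
grasp_force: 15.0
t 12.25 carton xy [-63.8 -45.3] z 23.9 toolx yaw 0.9146 tilt [-0.024   0.0153] F [-22.   19.3  17.3] w 0.5860970801643046 gf 14.997754544019699 q [-0.38  0.01  2.15  0.01  1.01  0.28]
```

The outer finger has jammed by friction: the reaction, 29 N outward and 17 N up, runs straight along the wall at about 30°. I'll ease the grip, lower a little, then lift while closing softly to roll the wall up.

```bash
python3 -m creep '[[[0,0,0,0,0,0,80],[0,0,0,0,0,0,92],[0,0,0.05,0,0,0,92],[0,0,0.05,0,0,0,92]]]' 5|egrep 'force|grip'; python3 st.py -51.5 -45 22; python3 -m creep '[[[0,0,0,0,0,0,78],[0,0,0,0,0,0,70],[0,0,0,0,0,0,66],[0,0,-0.04,0,0,0,60],[0,0,-0.08,0,0,0,55],[0,0,-0.12,0,0,0,50],[0,0,-0.16,0,0,0,45],[0,0,-0.2,0,0,0,40]]]' 4|egrep 'force|grip'; python3 st.py
python3 - <<'E'
from plant import *;import cv2,numpy as np
b=read_camera("scene")[170:360,280:470,::-1]
cv2.imwrite("pics/d3.png",cv2.resize(b,(560,560),interpolation=cv2.INTER_CUBIC))
E
```

```text
force: [-0.5, 0.0, 1.6]
grip_width: 0.949
grasp_force: 0.0
t 12.75 carton xy [-52.1 -44.8] z 21.7 toolx yaw 0.9154 tilt [ 0.0008 -0.0003] F [-0.5  0.   1.6] w 0.9494502706225082 gf 0.0 q [-0.38  0.02  2.14  0.    0.98  0.28]
shift [-0.002  0.006 -0.003]
force: [-0.4, 0.3, -0.0]
grip_width: 0.437
grasp_force: 0.5
t 13.75 carton xy [-52.5 -44.9] z 41.7 toolx yaw 0.9155 tilt [ 0.0001 -0.0001] F [-0.4  0.3 -0. ] w 0.4367887298836608 gf 0.4529889766126871 q [-0.38 -0.01  2.13 -0.    1.02  0.28]
```

View pics/d3.png

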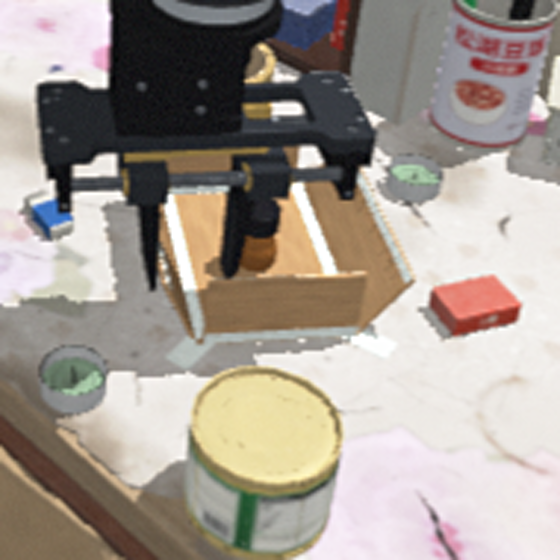

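The near wall has rolled up with the finger at (150,270), and the bottle is still standing. I'll finish closing while lowering back to pad height.

```bash
python3 -m creep '[[[0,0,0,0,0,0,34],[0,0,0,0,0,0,28],[0,0,0,0,0,0,22],[0,0,0,0,0,0,22],[0,0,0.07,0,0,0,22],[0,0,0.14,0,0,0,22],[0,0,0.14,0,0,0,12],[0,0,0.14,0,0,0,4],[0,0,0.14,0,0,0,0],[0,0,0.14,0,0,0,0]]]' 6|egrep 'force|grip'; python3 -m creep '[[[0,0,0,0,0,0,0],[0,0,0,0,0,0,0],[0,0,0,0,0,0,0],[0,0,0,0,0,0,0]]]' 15|egrep 'force|grip'; python3 st.py
```

```text
force: [-1.5, -0.9, -1.7]
grip_width: 0.029
grasp_force: 6.0
force: [-0.9, -2.4, -3.0]
grip_width: 0.032
grasp_force: 15.0
t 15.55 carton xy [-52.5 -45. ] z 27.6 toolx yaw 0.9156 tilt [-0.     -0.0003] F [-0.9 -2.4 -3. ] w 0.03178269555027855 gf 14.9932099878788 q [-0.38  0.01  2.14 -0.    0.99  0.28]
```

```bash
python3 -m creep '[[[0,0,0,0,0,0,20],[0,0,0,0,0,0,35],[0,0,-0.3,0,0,0,50],[0,0,-0.8,0,0,0,80],[0.42,0.45,-0.8,0,0,0,80],[0.85,0.9,-0.8,0,0,0,80],[0.85,1,-0.8,0,0,0,80]]]' 5|egrep 'force|grip'; python3 -m creep '[[[0,0.03,0,0,0,0,80],[0,0.03,0.25,0,0,0,80],[0,0.03,0.5,0,0,0,80],[0,0.03,0.8,0,0,0,80],[0,0.03,0.8,0,0,0,80]]]' 4|egrep 'force|grip'; python3 st.py 51 40 27
```

```text
force: [-1.4, 0.4, 0.4]
grip_width: 0.711
grasp_force: 0.0
force: [0.3, 0.0, 0.4]
grip_width: 0.844
grasp_force: 0.0
t 17.05 carton xy [47.3 38.3] z 24.9 toolx yaw 0.9148 tilt [-0.0063  0.002 ] F [0.3 0.  0.4] w 0.8437836662056761 gf 0.0 q [-0.29  0.27  1.85  0.    1.03  0.36]
shift [ 0.017  0.037 -0.021]
```

```bash
python3 -m creep '[[[0,0,0,0,0,0,70],[0,0,0,0,0,0,60],[0,0,-0.05,0,0,0,54],[0,0,-0.1,0,0,0,48],[0,0,-0.14,0,0,0,42],[0,0,-0.14,0,0,0,36],[0,0,-0.14,0,0,0,30],[0,0,-0.14,0,0,0,24]]]' 4|egrep 'force|grip'; python3 st.py
```

```text
force: [0.7, -0.3, 1.7]
grip_width: 0.272
grasp_force: 0.8
t 18.05 carton xy [50.7 40.2] z 41.8 toolx yaw 0.9155 tilt [ 0.0004 -0.    ] F [ 0.7 -0.3  1.7] w 0.27154763989154507 gf 0.7807060377672315 q [-0.29  0.25  1.84  0.    1.05  0.36]
```

```bash
python3 -m creep '[[[0,0,0,0,0,0,22],[0,0,0.07,0,0,0,22],[0,0,0.14,0,0,0,22],[0,0,0.14,0,0,0,12],[0,0,0.14,0,0,0,4],[0,0,0.14,0,0,0,0],[0,0,0.14,0,0,0,0]]]' 6|egrep 'force|grip'; python3 -m creep '[[[0,0,0,0,0,0,0],[0,0,0,0,0,0,0],[0,0,0,0,0,0,0],[0,0,0,0,0,0,0]]]' 15|egrep 'force|grip'; python3 st.py
python3 -m creep '[[[0,0,0,0,0,0,20],[0,0,0,0,0,0,35],[0,0,-0.3,0,0,0,35],[0,0,-0.8,0,0,0,35],[0,0,-1,0,0,0,35]]]' 5|egrep 'force|grip'
```

```text
force: [3.2, -2.9, -4.9]
grip_width: 0.029
grasp_force: 6.0
force: [3.3, -3.7, -5.9]
grip_width: 0.035
grasp_force: 15.0
t 19.425 carton xy [50.8 39.8] z 27.3 toolx yaw 0.9154 tilt [ 0.0005 -0.0006] F [ 3.3 -3.7 -5.9] w 0.03457840135813915 gf 14.995394200086594 q [-0.29  0.27  1.84 -0.    1.03  0.36]
force: [-0.2, 0.3, 0.4]
grip_width: 0.364
grasp_force: 0.0
```

```bash
for i in 1 2 3 4; do python3 -m creep '[[[-0.4,0,-0.1,0,0,0,35],[-0.9,0,-0.2,0,0,0,35],[-0.9,0,-0.2,0,0,0,35]]]'|grep ee_pos; done
python3 - <<'E'
from plant import *;import cv2,numpy as np
t=read_camera("top")[:,:,::-1];s=read_camera("scene")[:,:,::-1]
cv2.imwrite("pics/top9.png",t);cv2.imwrite("pics/scene9.png",s)
r=lambda i:cv2.resize(i,(400,400),interpolation=cv2.INTER_CUBIC)
cv2.imwrite("pics/d4.png",np.hstack([r(t[120:285,300:480]),r(s[170:360,280:470])]))
E
```

```text
ee_pos: [557.4, -202.4, 147.9]
ee_pos: [503.1, -273.3, 167.8]
ee_pos: [448.8, -344.3, 187.7]
ee_pos: [394.3, -415.5, 207.7]
```

View pics/d4.png

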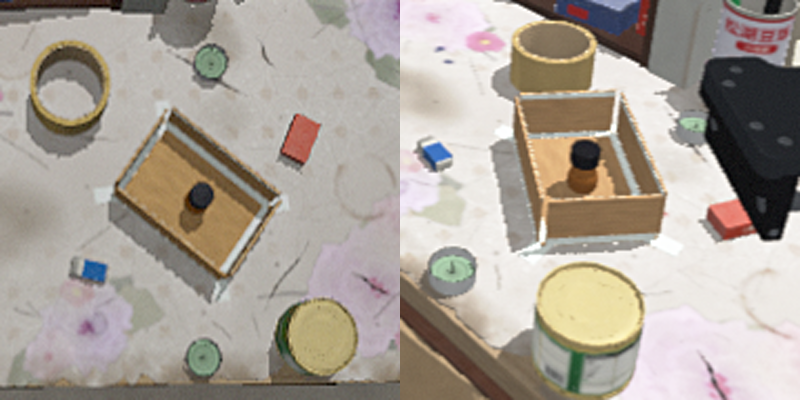

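All four walls stand upright, the bottle (cap at (200,195) in the left-hand half) is standing, and the bystanders are where they were. One check on the rim corners before handing in.

```bash
python3 - <<'E'
from h import *
C=np.array([549.1,-130.3]);c,s=np.cos(-.655),np.sin(-.655)
for a in[(172,110),(116,188),(226,276),(281,197)]:
    p=onz("top",(300+a[0]/2.222,120+a[1]/2.424),51)[:2]-C; print(np.round([p@[c,s],p@[-s,c]],1))
a=cv2.imread("pics/top0.png");b=cv2.imread("pics/top9.png")
g=lambda i,m:np.round(cv2.moments(m.astype(np.uint8))["m10"],0)
h0,h1=[cv2.cvtColor(i,cv2.COLOR_BGR2HSV) for i in(a,b)]
for n,lo,hi,(u0,u1,v0,v1) in[("match",(0,120,80),(8,255,255),(420,450,160,195)),("eraser",(100,130,60),(125,255,255),(325,355,220,245)),("candN",(50,40,60),(90,255,255),(380,402,255,280)),("candF",(50,40,60),(90,255,255),(383,407,135,157)),("tin",(18,60,100),(32,255,255),(420,465,240,280)),("tape",(15,80,90),(32,255,255),(308,355,130,180))]:
    r=[]
    for h in(h0,h1):
        y,x=np.nonzero(cv2.inRange(h[v0:v1,u0:u1],lo,hi)); r.append((round(x.mean(),2),round(y.mean(),2),len(x)))
    print(n,r)
E
```

```text
[47.8 70.3]
[-53.6  72.1]
[-53.2 -73.3]
[ 46.9 -75.9]
match [(np.float64(14.94), np.float64(16.58), 201), (np.float64(14.88), np.float64(16.6), 203)]
eraser [(np.float64(17.06), np.float64(11.27), 66), (np.float64(17.06), np.float64(11.27), 66)]
candN [(np.float64(11.1), np.float64(12.14), 162), (np.float64(11.34), np.float64(12.26), 165)]
candF [(np.float64(11.36), np.float64(10.41), 129), (np.float64(11.38), np.float64(10.34), 128)]
tin [(np.float64(24.01), np.float64(19.36), 838), (np.float64(23.96), np.float64(19.34), 836)]
tape [(np.float64(22.82), np.float64(24.24), 284), (np.float64(22.92), np.float64(24.06), 282)]
```

```bash
python3 -c "from plant import *;print(job_done(),get_state()['time_s'])"
```

```text
the job is handed in; nothing more can be done
the job is handed in; nothing more can be done
```

I squared all four carton walls upright round the ink bottle, which is still standing; the things around it show no measurable shift in the before and after pictures, and I've handed the job in at about 21 s of the 61 s allowed.

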